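# Shut the loaded tray and show the removed module to the inspection camera

## Task

A module is being swapped: the replacement already lies in the open tray of the steel unit, so first push that tray fully home. Then lift the old module, the one with the heat-sink fins, out of the board stand and hold it up to the inspection camera, right way up and leaned back so that its finned face looks straight into the lens, centred on the line of sight, with the module's centre 12 cm from the lens. Finish while still holding it there in the gripper, without touching the camera and leaving the other two modules, the screwdriver and the loose knob where they are.

Things in the scene. Friction and masses are not known exactly. Their poses are not given: they have to be found in the camera images.
- tray (a joint): Opening of the unit's tray in m: 0 is fully home, larger is pulled out towards the unit's front (up to 0.11). It starts 50 to 100 mm out, slides with about 2.5 N of friction and stays where it is left; at 0 it meets a firm stop.
- tray_front (a point): Centre of the outer face of the tray's flat grey front panel (132 mm wide, 54 mm high, from 5 to 59 mm above the bench, 12 mm thick), which moves with the tray. Axes: x points from the panel into the unit (the direction to push), y along the panel, z up. The unit is a dark sheet-steel box 160 deep x 180 wide x 66 mm high, fixed; when home, the panel's outer face is 12 mm in front of the box. The tray carries the replacement module, lying down and fast in it.
- module_center (a point): Centre of the old module, which stands in one of the stand's three pockets (which one changes): black cassette 46 mm wide (its y), 12 mm thick (its x), 95 mm tall (its z, up), 0.09 to 0.18 kg, with an aluminium heat sink of six upright fins on its +x face, 36 mm wide and 52 mm high, reaching 25 mm from the centre plane. The side edges (+-y) are plain and free to grip above the stand. The module stands 24 mm deep in its pocket with 1 mm clearance all round; pull straight up.
- module: The same old module; origin at the centre of its foot, 47.5 mm below module_center, same axes.
- stand: Board stand, a fixed grey plastic block 90 (x) x 180 (y) x 30 mm high, origin at the centre of its underside. Three pockets in a row along its y, at -60, 0 and +60 mm; a pocket is 48 mm along x and 14 mm along y, its floor 6 mm above the bench. The old module's top stands 101 mm above the bench, the others' 81 mm; modules stand with their +x face towards the stand's +y.
- lens (a point): Centre of the lens front of the inspection camera. Axes: +x is the line of sight, leaving the lens and sloping 20 degrees down; y is level; z is the picture's up. The lens is 240 mm above the bench. The module's centre belongs on this x axis, 120 mm from the lens, with the module's +x pointing back along it to the lens and its +z along the lens's z.
- camera: Inspection camera, fixed: a grey head 75 x 50 x 50 mm with a black lens tube 38 mm across and 30 mm long, on a steel post 18 mm across and 295 mm high, 70 mm behind the lens, on a round foot 110 mm across. Origin on the bench straight below the lens; x is the level direction in which it looks.
- unit: The dark steel unit with the tray; origin at the centre of its underside, front towards its -x.
- cap_module_center (a point): Centre of a module to leave alone, same cassette but only 75 mm tall, with two round capacitors in place of fins, in another pocket.
- cover_module_center (a point): Centre of a module to leave alone, same cassette but only 75 mm tall, with a flat cover plate in place of fins, in another pocket.
- screwdriver: Black-handled screwdriver, 170 mm long, lying on the bench beyond the stand; leave it alone.
- knob: Loose black rotary knob, 42 mm across, 24 mm high, lying on the bench; leave it alone.
Not all that is in view belongs to the job. Of the things like the stand, leave any that is yellow; of the rest the smaller one is meant. What is shaped like the unit but red is not meant.

How it is judged:
By the outcome, as a careful person would: the job done as asked, in the order asked, and still so for the second after the job is handed in, while the arm keeps its last pose, push and grip.
It also fails if it takes over 51 s, if anything falls off the work surface, if the arm or the gripper's body presses on something with over 40 N, if the wrist force passes 120 N, or if a joint passes its speed limit or range.

## Robot

A 6-joint arm with a two-finger parallel gripper is mounted at the origin on the work surface. World frame = base frame: x ahead of the robot, y to its left, z up, the work surface at z = 0. Lengths are in m, angles in degrees, forces in N, time in s.
With the tool pointing down it reaches from about 0.25 to 0.775 m from the base axis. Payload 8.9 kg.
Tool frame: the origin (TCP) lies between the finger pads; the fingertips stand 22 mm ahead of it and the grasp point (between the pads) lies 3 mm ahead of it; z points along the fingers, y is the direction in which the jaws open and shut (so a half turn about z gives the same grasp; the last joint's range is limited). The gripper opens to 85 mm and grips with 20 to 120 N. Pads are 22 mm wide; open, the fingers measure 114 mm over their backs; the gripper's body (76 mm by 85 mm) begins 54 mm behind the grasp point. The pads swing forward as they close: fully open they stand 13 mm farther back than shut.
Start: joints at [69.139, 16.656, -8.789, 64.555, 0, 82.019], TCP at [0.117, 0.512, 0.253] pointing down, gripper open.
Joint ranges: [-144.48, 144.48], [-52.06, 99.96], [-74.48, 78.29], [-112.23, 115.85], [-86.99, 84.42], [-180, 180]. Speed limits (degrees/s): [127.2, 127.2, 159.86, 180, 180, 180].

## Interface

Orientations are given as a 3x3 rotation matrix whose columns are the frame's x, y, z axes.
In Python, from rig import * gives the robot as it stands. The module is installed in compiled form; this text tells all that it offers.
- The arm moves only by the tool apply_moves, never from a script. Its argument "targets" is text: rows parted by semicolons, each of 5 numbers parted by spaces: the shift along the tool's x, y, z in m, then the turn about the tool's z in degrees, then the opening, from 0 (shut) to 1 (fully open). A call has 1 to 8 rows; each row shifts and turns the commanded pose from where the row before left it, along the tool's axes as they then stand; what a row does not reach is not made up. A row lasts 1/12 s, in which the tool goes at most 41.7 mm and 7.16 degrees, less where a joint would pass 70% of its speed; a pose out of reach is approached as far as the arm can. A call with a gripper value outside its range is refused whole. The fingers move at their own pace and stop on an object; "newtons" is the grip in N (left out, the last holds). Time passes only in rows, so rows that do not move let the fingers close. It gives the time, the measured TCP pose, the force and the opening at its end, in the units of the state.
- get_state(): the state, without advancing time (a new reading comes with each control period).
- get_image(name): name is "scene" or "top" or "wrist"; returns a dict with "img" (420x560x3 uint8, red, green, blue), "depth" (420x560 float32, m along the optical axis (not along the pixel's ray), 0 where there is no reading), "vfov" (degrees; the focal length in pixels is half the picture's height over the tangent of half this angle, whatever the lens; pixels are square), "cx", "cy" (the principal point, pixels), "eye" and "attitude" of the camera in the world. Camera axes: x right, y up, looking along -z (the intrinsics and any distortion apply to the point x, -y, -z); pixel columns grow to the right and rows downward; lengths in m; the calibration is good to about 2 mm. A picture is of the moment at which its call begins.
- job_done(): hands the job in, once; it reports no verdict.
Trained networks look in a picture, given as the dict that the camera call returned (one of the last four; its "shot" number tells which), for a name from the list of things; names that differ only in an ending like _2 or _b are one class to them, and where a whole thing is asked for, a point or a joint stands for the part that bears it (a point fixed in the world has none). Each returns a list of dicts, best first, with "conf" (0 to 1); they miss things now and then, are a little off and sometimes report something else, mostly with a low value. They report only what shows in the picture. A call takes as long as a camera call. They do not tell look-alikes from the thing itself.
- recognise(name, picture): "location" ([x, y, z] in m, in world coordinates, good to about 4 mm: the middle of the surface that is visible of it).
- pinpoint(name, picture): "location" ([x, y, z] in m, in world coordinates, good to about 4 mm: a listed point, or the origin of a listed thing).
The state is a dict: "time": time; "joint_positions": joint angles; "dq": joint speeds; "tau": joint torques, N m; "eef_pos": TCP position; "orientation": TCP orientation; "contact_force": force on the tool from outside, world axes, zero at the start; "wrist_torque": the same for the moment, N m; "finger_gap": opening from 0.0 (shut) to 1.0 (fully open).
Only numpy, scipy, OpenCV 4.12 (cv2) and the standard library are available. Lean on these libraries where they do the work, as an engineer would, in place of code of your own. Each camera call takes 0.05 s, during which the arm holds its last target.

## Working session

There is one attempt and no reset: what is moved stays moved. The work goes in short steps, Python scripts to look and compute and a tool call to move; the robot and the scene stay as the last step left them, time stands still between calls to the robot, and variables do not carry over. Pictures are saved under pics/ and viewed, and the job is handed in when it is done.

Besides the shell and the picture viewer there is one more tool, called after "Call:" as name(argument=value, ...) on one line, values as JSON. apply_moves: Moves the arm, as the interface text tells. Its arguments: {"type":"object","properties":{"targets":{"type":"string"},"newtons":{"type":"number"}},"required":["targets"]}

```bash
mkdir -p pics; ls
python3 - <<'E'
from rig import *
import cv2
print(get_state())
for n in ["scene","top","wrist"]:
    d=get_image(n)
    print(n,{k:v for k,v in d.items() if k not in("img","depth")})
    cv2.imwrite(f"pics/{n}0.png",d["img"][:,:,::-1])
    import numpy as np
    np.save(f"{n}0.npy",d,allow_pickle=True)
E
```

```text
pics
{'time': 0.0, 'joint_positions': array([ 6.91385803e+01,  1.66886197e+01, -8.82947337e+00,  6.45558364e+01,
        8.71117190e-05,  8.20185147e+01]), 'dq': array([-0.02805833, -0.01938945, -0.05166894, -0.01126437, -0.00708498,
       -0.02515523]), 'tau': array([-1.01088863e-03, -5.37145543e+01,  3.31366754e+01,  1.60701619e-02,
       -5.93294299e-04, -9.64807839e-06]), 'eef_pos': array([0.11687966, 0.51141107, 0.25274549]), 'orientation': array([[-9.74839277e-01,  2.22908437e-01, -4.60912755e-04],
       [ 2.22908840e-01,  9.74838549e-01, -1.20518479e-03],
       [ 1.80669665e-04, -1.27760299e-03, -9.99999168e-01]]), 'contact_force': array([ 0.0709307 ,  0.4838161 , -1.13819194]), 'wrist_torque': array([0.00626782, 0.06541998, 0.02563886]), 'finger_gap': 1.0015930555643038}
scene {'vfov': 44.41631387960892, 'cx': 283.36983331521674, 'cy': 210.1752954483603, 'eye': array([ 1.31038288, -0.35515201,  1.22553555]), 'attitude': array([[ 0.37247441, -0.73894974,  0.56144109],
       [ 0.92804194,  0.29722201, -0.22449328],
       [-0.00098339,  0.60465888,  0.79648394]]), 'shot': 1}
top {'vfov': 42.54852402963281, 'cx': 277.5586654259704, 'cy': 216.69772979801922, 'eye': array([ 0.34925624, -0.05919091,  1.78024684]), 'attitude': array([[ 0.02220553,  0.99222703, -0.12244364],
       [-0.99971053,  0.02317199,  0.00647461],
       [ 0.00926155,  0.12226442,  0.99245435]]), 'shot': 2}
wrist {'vfov': 70.13782048816704, 'cx': 278.3944819544899, 'cy': 206.71107916791613, 'eye': array([0.04540134, 0.52823711, 0.37392583]), 'attitude': array([[ 0.22234774, -0.93348248, -0.28137509],
       [ 0.97496691,  0.21258914,  0.06515662],
       [-0.00100527, -0.28881883,  0.95738324]]), 'shot': 3}
```

View pics/scene0.png

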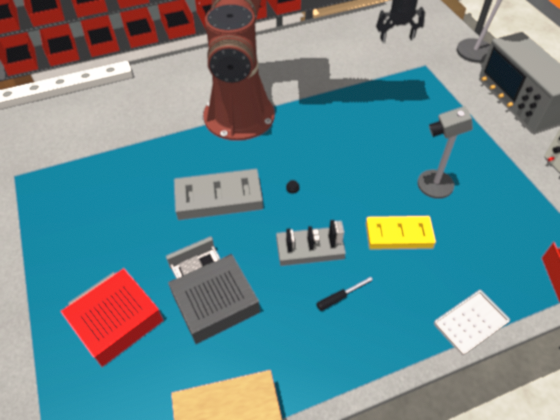

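View pics/top0.png

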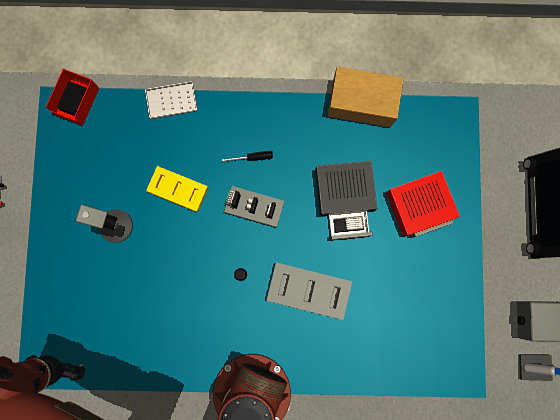

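View pics/wrist0.png

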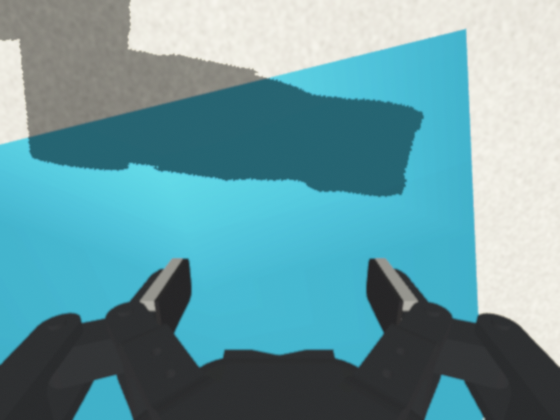

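Run:
```python
from rig import *
import numpy as np
for c in ["scene","top"]:
    d=get_image(c)
    for n in ["tray_front","module_center","module","stand","lens","camera","unit","cap_module_center","cover_module_center","screwdriver","knob"]:
        print(c,n,[(np.round(r["location"],4).tolist(),round(r["conf"],2)) for r in pinpoint(n,d)])
    print("rec stand",[(np.round(r["location"],4).tolist(),round(r["conf"],2)) for r in recognise("stand",d)])
print(get_state()["time"])
```

```text
scene tray_front [([0.5333, -0.5746, 0.0318], 0.63), ([0.7633, 0.0337, 0.0008], 0.38)]
scene module_center [([0.6185, 0.0639, 0.0548], 0.78)]
scene module [([0.6127, 0.0674, 0.007], 0.52)]
scene stand [([0.3279, -0.1774, 0.0011], 0.77), ([0.6012, 0.0061, -0.0005], 0.65), ([0.6528, 0.2686, -0.0009], 0.65)]
scene lens [([0.5109, 0.4005, 0.2376], 0.69), ([0.6151, 0.0654, 0.0522], 0.18)]
scene camera [([0.5067, 0.3975, -0.0001], 0.7)]
scene unit [([0.6633, -0.2867, -0.0013], 0.7), ([0.582, -0.0487, 0.0461], 0.7)]
scene cap_module_center [([0.6008, 0.0015, 0.0443], 0.75)]
scene cover_module_center [([0.5836, -0.0455, 0.0468], 0.45)]
scene screwdriver []
scene knob [([0.378, 0.0466, -0.005], 0.63)]
rec stand [([0.6195, -0.0065, 0.0295], 0.8), ([0.3425, -0.1778, 0.0422], 0.6), ([0.6598, 0.2631, 0.0294], 0.59)]
top tray_front [([0.5015, -0.31, 0.0304], 0.8), ([0.6007, 0.0152, 0.0008], 0.75), ([0.5318, -0.5744, 0.0328], 0.57)]
top module_center [([0.6137, 0.0657, 0.0573], 0.63)]
top module [([0.6186, 0.0641, 0.0085], 0.45)]
top stand [([0.603, 0.0107, -0.001], 0.86), ([0.6533, 0.2676, 0.0001], 0.86), ([0.3312, -0.178, 0.0035], 0.79)]
top lens [([0.5119, 0.3975, 0.2425], 0.93)]
top camera [([0.5104, 0.3978, -0.0004], 0.69)]
top unit [([0.6194, -0.5393, 0.0003], 0.94), ([0.6626, -0.2887, -0.0003], 0.78)]
top cap_module_center [([0.6008, 0.007, 0.047], 0.6)]
top cover_module_center [([0.5836, -0.0532, 0.0416], 0.38)]
top screwdriver [([0.7633, 0.0328, 0.0006], 0.55)]
top knob [([0.6035, 0.0115, 0.0005], 0.61), ([0.3797, 0.0457, -0.0006], 0.6)]
rec stand [([0.3283, -0.1803, 0.045], 0.67), ([0.5961, 0.0017, 0.0312], 0.62), ([0.6519, 0.2644, 0.0285], 0.56), ([0.7667, -0.0011, 0.0226], 0.49)]
1.45
```

The scene view shows the correct small grey stand at about (312,243), with the finned module nearest the camera at (337,232). The dark unit with its open tray is at (212,290), and the inspection camera is at (450,125) looking left. The yellow stand, the large grey stand and the red unit are decoys. Moves can't tilt the tool, so I'll have to pivot the module in the grip. Next I'll refine the geometry from depth.

```bash
cat > h.py <<'E'
import numpy as np, cv2
def cloud(d):
    H,W=d["depth"].shape; f=H/2/np.tan(np.radians(d["vfov"]/2))
    v,u=np.mgrid[:H,:W]; z=d["depth"].astype(float)
    P=np.stack([(u-d["cx"])/f*z,-(v-d["cy"])/f*z,-z],-1)
    return P@d["attitude"].T+d["eye"], z>0
E
python3 - <<'E'
from h import *
for c in ["scene","top"]:
    d=np.load(c+"0.npy",allow_pickle=True).item()
    P,ok=cloud(d); I=d["img"].astype(int)
    X,Y,Z=P[...,0],P[...,1],P[...,2]
    def rect(name,m):
        p=P[m][:,:2].astype(np.float32)
        print(c,name,len(p),"z",np.round(np.percentile(P[m][:,2],[5,50,95]),4),"rect",cv2.minAreaRect(p))
    box=lambda x0,x1,y0,y1,z0,z1: ok&(X>x0)&(X<x1)&(Y>y0)&(Y<y1)&(Z>z0)&(Z<z1)
    rect("standtop",box(.52,.69,-.12,.14,.02,.036))
    rect("unit top",box(.56,.78,-.42,-.17,.058,.08))
    rect("panel",box(.45,.58,-.42,-.2,.045,.065))
    rect("foot",box(.35,.7,.3,.6,.006,.03))
    rect("head",box(.35,.7,.3,.6,.19,.33))
    m=box(.35,.7,.3,.6,.19,.33); 
    p=P[m]; print(np.round(p.min(0),3),np.round(p.max(0),3))
    m=box(.35,.7,.3,.6,.04,.19); p=P[m]; print("post",len(p),np.round(np.median(p,0),4) if len(p) else 0)
    m=box(.45,.7,-.12,.14,.04,.12); p=P[m]
    rect("mods",m); rect("oldmod",box(.52,.69,-.12,.14,.088,.12))
    for k,(x0,x1,y0,y1) in {"a":(.0,.0,.0,.0)}.items(): pass
E
python3 - <<'E'
import cv2
for n,(x0,y0,x1,y1) in {"scene":(160,90,480,320),"top":(60,140,400,330)}.items():
    i=cv2.imread(f"pics/{n}0.png")[y0:y1,x0:x1]
    cv2.imwrite(f"pics/{n}0z.png",cv2.resize(i,None,fx=2.3,fy=2.3,interpolation=cv2.INTER_CUBIC))
E
```

```text
scene standtop 1350 z [0.0239 0.029  0.0332] rect ((0.6021558046340942, 0.008416593074798584), (0.18112894892692566, 0.09799489378929138), 74.44477844238281)
scene unit top 4099 z [0.0611 0.0652 0.0692] rect ((0.6650571823120117, -0.29036617279052734), (0.1658625304698944, 0.1807233840227127), 6.7643890380859375)
scene panel 306 z [0.0466 0.056  0.0619] rect ((0.5436282157897949, -0.2964644730091095), (0.08581660687923431, 0.15008363127708435), 5.924214839935303)
scene foot 1023 z [0.0064 0.0126 0.0288] rect ((0.5245327949523926, 0.44791507720947266), (0.3463234603404999, 0.29872041940689087), 0.7751659750938416)
scene head 966 z [0.2299 0.2726 0.2957] rect ((0.5256652235984802, 0.443837434053421), (0.1105835884809494, 0.057442761957645416), 75.95619201660156)
[0.495 0.386 0.19 ] [0.564 0.492 0.301]
post 236 [0.5357 0.4583 0.1201]
scene mods 629 z [0.0454 0.0778 0.1006] rect ((0.6060750484466553, 0.01697371155023575), (0.15193621814250946, 0.04908278211951256), 75.79401397705078)
scene oldmod 154 z [0.0898 0.0965 0.1038] rect ((0.6204349994659424, 0.07491911202669144), (0.03197647631
[... 475 characters left out ...]
86870270967484), 89.51045227050781)
top foot 1539 z [0.0062 0.0097 0.0273] rect ((0.5251582264900208, 0.44986292719841003), (0.2991187870502472, 0.3494834005832672), 89.90531158447266)
top head 654 z [0.2533 0.2822 0.2982] rect ((0.5201502442359924, 0.4371996223926544), (0.09964148700237274, 0.049833994358778), 75.5710220336914)
[0.492 0.389 0.243] [0.556 0.489 0.305]
post 6 [0.6431 0.3441 0.0421]
top mods 365 z [0.0446 0.0797 0.1021] rect ((0.6037924885749817, 0.00494607537984848), (0.17797450721263885, 0.0750427395105362), 82.4440689086914)
top oldmod 107 z [0.0892 0.0984 0.1056] rect ((0.6006593704223633, 0.02051461488008499), (0.14367417991161346, 0.04533695802092552), 72.77619934082031)
```

View pics/scene0z.png

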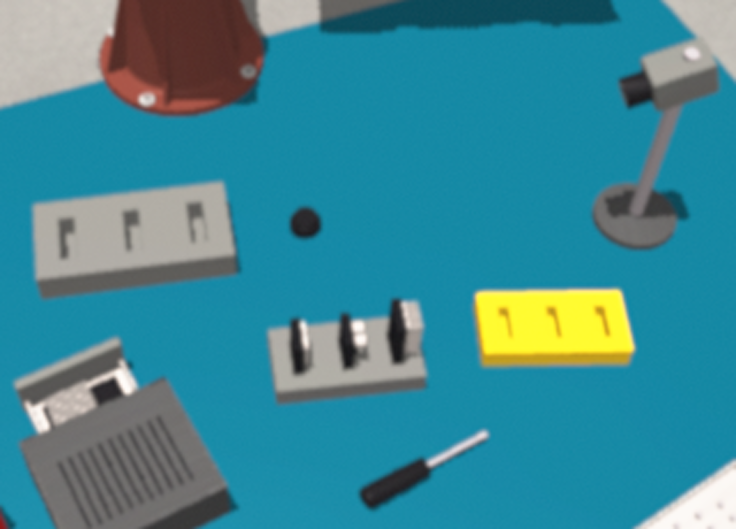

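View pics/top0z.png

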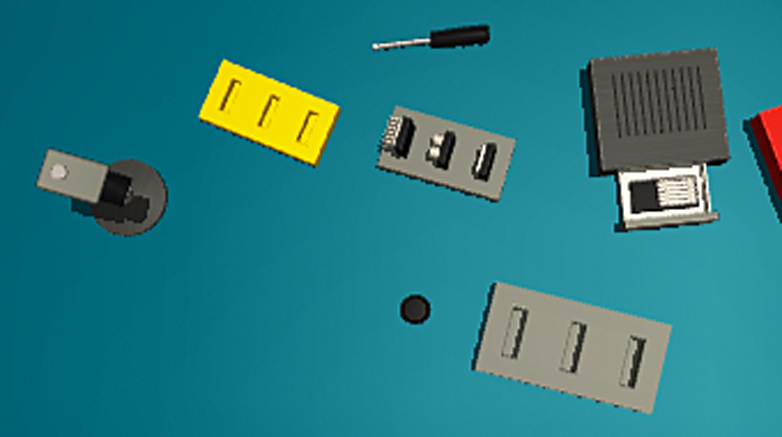

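The geometry agrees across the two cameras:

| Item | Estimate |
|---|---|
| Unit | yaw about 7° |
| Stand | yaw about -15°, old module at about (0.6165, 0.066) |
| Camera line of sight | yaw about 255.5° |

First move is to the tray.

Call:
apply_moves(targets="-0.0177 -0.0263 0 0 0;-0.0177 -0.0263 0 0 0;-0.0177 -0.0263 0 0 0;-0.0177 -0.0263 0 0 0;-0.0177 -0.0263 0 0 0;-0.0177 -0.0263 0 0 0;-0.0177 -0.0263 0 0 0;-0.0177 -0.0263 0 0 0")

```text
time: 2.12
eef_pos: [0.2083, 0.2738, 0.2534]
orientation: [[-0.975, 0.222, 0.0], [0.222, 0.975, 0.0], [-0.0, 0.0, -1.0]]
contact_force: [1.2, 0.5, 0.4]
finger_gap: 0.002
```

Call:
apply_moves(targets="-0.0177 -0.0263 0 0 0;-0.0177 -0.0263 0 0 0;-0.0177 -0.0263 0 0 0;-0.0177 -0.0263 0 0 0;-0.0177 -0.0263 0 0 0;-0.0177 -0.0263 0 0 0;-0.0177 -0.0263 0 0 0;-0.0177 -0.0263 0 0 0")

```text
time: 2.78
eef_pos: [0.2996, 0.0369, 0.2536]
orientation: [[-0.975, 0.223, 0.001], [0.223, 0.975, -0.0], [-0.001, 0.0, -1.0]]
contact_force: [1.4, 0.6, 0.5]
finger_gap: 0.002
```

Call:
apply_moves(targets="-0.0177 -0.0263 0 0 0;-0.0177 -0.0263 0 0 0;-0.0177 -0.0263 0 0 0;-0.0177 -0.0263 0 0 0;-0.0177 -0.0263 0 0 0;-0.0177 -0.0263 0 0 0;-0.0177 -0.0263 0 0 0;-0.0177 -0.0263 0 0 0")

```text
time: 3.45
eef_pos: [0.3907, -0.1999, 0.2533]
orientation: [[-0.975, 0.223, 0.0], [0.223, 0.975, -0.0], [-0.0, -0.0, -1.0]]
contact_force: [-0.2, -0.2, 1.0]
finger_gap: -0.003
```

Call:
apply_moves(targets="-0.0177 -0.0263 0 0 0;-0.0177 -0.0263 0 0 0;-0.0177 -0.0263 0 0 0;-0.0177 -0.0263 0 0 0;0 0 0 -6.6 0;0 0 0 -6.6 0;0 0 0 -6.6 0;0 0 0 0 0")

```text
time: 4.12
eef_pos: [0.4359, -0.3167, 0.2531]
orientation: [[-0.992, -0.125, -0.0], [-0.125, 0.992, 0.0], [0.0, 0.0, -1.0]]
contact_force: [0.2, -0.4, -0.6]
finger_gap: -0.001
```

Call:
apply_moves(targets="0 0 0.036 0 0;0 0 0.036 0 0;0 0 0.036 0 0;0 0 0.036 0 0;0 0 0.036 0 0;0 0 0.035 0 0;-0.015 0 0 0 0;-0.015 0 0 0 0")

```text
time: 4.78
eef_pos: [0.4641, -0.3115, 0.0359]
orientation: [[-0.993, -0.115, -0.004], [-0.115, 0.993, 0.003], [0.003, 0.004, -1.0]]
contact_force: [-0.2, -0.2, 0.5]
finger_gap: 0.0
```

Run:
```python
from rig import *
from h import *
d=get_image("wrist"); cv2.imwrite("pics/w1.png",d["img"][:,:,::-1])
P,ok=cloud(d)
print([(np.round(r["location"],4).tolist(),round(r["conf"],2)) for r in pinpoint("tray_front",d)])
s=get_state();print(s["eef_pos"],s["contact_force"])
```

```text
[([0.5026, -0.3075, 0.0293], 0.75)]
[ 0.46739977 -0.31285992  0.03801422] [ 0.56563281 -1.08366313  0.37445901]
```

View pics/w1.png

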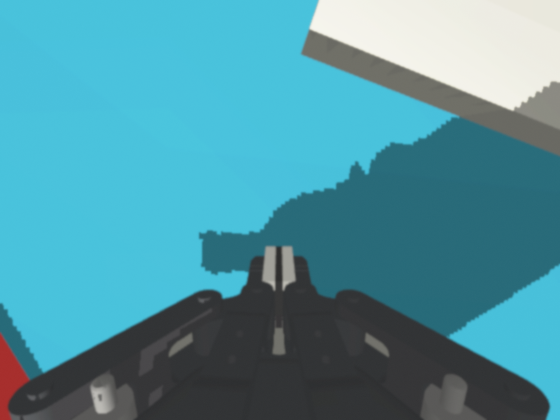

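The wrist view is mostly the gripper (closed fingers at (278,265)) with the big stand's corner at upper right; the panel is hidden behind the fingers. The network puts the panel at x≈0.5026. Pushing now.

Call:
apply_moves(targets="-0.01 0 0 0 0;-0.01 0 0 0 0;-0.01 0 0 0 0;-0.01 0 0 0 0;-0.012 0 0 0 0;-0.012 0 0 0 0;-0.01 0 0 0 0;-0.008 0 0 0 0")

```text
time: 5.55
eef_pos: [0.5483, -0.303, 0.0384]
orientation: [[-0.993, -0.12, 0.0], [-0.12, 0.993, -0.0], [-0.0, -0.0, -1.0]]
contact_force: [-3.7, -1.4, 2.2]
finger_gap: 0.002
```

Call:
apply_moves(targets="-0.004 0 0 0 0;-0.004 0 0 0 0")

```text
time: 5.72
eef_pos: [0.5555, -0.3019, 0.0382]
orientation: [[-0.993, -0.121, -0.0], [-0.121, 0.993, 0.0], [0.0, 0.0, -1.0]]
contact_force: [-3.8, -0.5, 1.4]
finger_gap: -0.001
```

Call:
apply_moves(targets="-0.003 0 0 0 0;0 0 0 0 0")

```text
time: 5.88
eef_pos: [0.5584, -0.3016, 0.0382]
orientation: [[-0.993, -0.121, 0.0], [-0.121, 0.993, 0.0], [-0.0, 0.0, -1.0]]
contact_force: [-1.3, 0.6, 0.8]
finger_gap: -0.0
```

Call:
apply_moves(targets="-0.003 0 0 0 0;0 0 0 0 0")

```text
time: 6.05
eef_pos: [0.5587, -0.3012, 0.0379]
orientation: [[-0.993, -0.12, -0.005], [-0.12, 0.993, 0.0], [0.005, 0.001, -1.0]]
contact_force: [-10.3, -0.1, 2.7]
finger_gap: 0.002
```

Call:
apply_moves(targets="-0.002 0 0 0 0;0 0 0 0 0")

```text
time: 6.22
eef_pos: [0.5587, -0.301, 0.0374]
orientation: [[-0.993, -0.119, -0.008], [-0.119, 0.993, 0.001], [0.008, 0.002, -1.0]]
contact_force: [-18.0, -0.8, 1.6]
finger_gap: 0.002
```

Call:
apply_moves(targets="-0.002 0 0 0 0;0 0 0 0 0")

```text
time: 6.38
eef_pos: [0.5584, -0.3001, 0.0363]
orientation: [[-0.993, -0.118, -0.013], [-0.118, 0.993, 0.002], [0.012, 0.004, -1.0]]
contact_force: [-24.1, -3.8, -0.9]
finger_gap: 0.001
```

It's against the firm stop: force rises with no further travel. Backing off, rising, and checking.

Call:
apply_moves(targets="0.03 0 0 0 0;0.02 0 -0.01 0 0;0 0 -0.04 0 1;0 0 -0.04 0 1;0 0 -0.04 -7 1;0 0 -0.03 -7 1;0 0 0 -7 1;0 0 0 -7 1")

```text
time: 7.05
eef_pos: [0.5169, -0.3079, 0.2012]
orientation: [[-0.817, -0.577, 0.005], [-0.577, 0.817, -0.003], [-0.002, -0.005, -1.0]]
contact_force: [-0.3, 0.3, -0.7]
finger_gap: 0.852
```

Call:
apply_moves(targets="0 0 0 -7 1;0 0 0 -7 1;0 0 0 -7 1;0 0 0 -7 1;0 0 0 -7 1;0 0 0 -5 1;0 0 0 0 1")

```text
time: 7.63
eef_pos: [0.5157, -0.307, 0.1985]
orientation: [[-0.257, -0.967, 0.001], [-0.967, 0.257, -0.0], [-0.0, -0.001, -1.0]]
contact_force: [0.1, -0.7, 0.3]
finger_gap: 1.0
```

Run:
```python
from rig import *
from h import *
d=get_image("top"); cv2.imwrite("pics/t1.png",cv2.resize(d["img"][120:300,180:440,::-1],None,fx=3,fy=3)); np.save("t1.npy",d,allow_pickle=True)
P,ok=cloud(d)
print([(np.round(r["location"],4).tolist(),round(r["conf"],2)) for r in pinpoint("tray_front",d)])
s=get_state();print(s["time"],s["eef_pos"],s["orientation"],s["joint_positions"])
```

```text
[([0.5723, -0.2978, 0.0307], 0.6), ([0.5296, -0.5777, 0.0348], 0.54)]
7.7333 [ 0.51556038 -0.30694543  0.1984199 ] [[-2.63339351e-01 -9.64703052e-01  6.38139528e-04]
 [-9.64703251e-01  2.63339397e-01 -1.17399218e-05]
 [-1.56721740e-04 -6.18706861e-04 -9.99999796e-01]] [-3.77575790e+01  2.66710323e+01 -2.18323574e+00  6.11164133e+01
  2.18563410e-02 -1.12489270e+02]
```

View pics/t1.png

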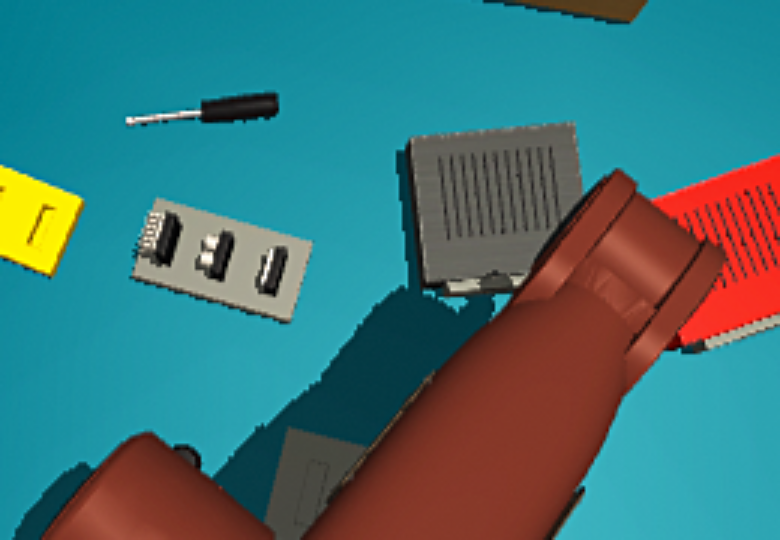

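The tray panel now sits flush about 12 mm in front of the box (zoomed view near (485,285)), and pinpoint gives 0.5723 against 0.573 expected. Moving above the module.

Call:
apply_moves(targets="-0.033 0 0 0 1;-0.033 0 0 0 1;-0.033 0 0 0 1;-0.033 0 0 0 1;-0.033 0 0 0 1;-0.033 0 0 0 1;-0.033 0 0 0 1;-0.033 0 0 0 1")

```text
time: 8.4
eef_pos: [0.5845, -0.0504, 0.1985]
orientation: [[-0.263, -0.965, 0.001], [-0.965, 0.263, 0.0], [-0.0, -0.001, -1.0]]
contact_force: [0.9, -0.2, -0.1]
finger_gap: 1.002
```

Call:
apply_moves(targets="-0.033 0 0 0 1;-0.033 0 0 0 1;-0.03 0 0 0 1;-0.026 0.001 0 0 1;0 0 0 0 1;0 0 0 0 1")

```text
time: 8.9
eef_pos: [0.615, 0.0673, 0.1982]
orientation: [[-0.26, -0.966, 0.0], [-0.966, 0.26, 0.0], [-0.0, -0.0, -1.0]]
contact_force: [0.2, 0.4, -0.2]
finger_gap: 0.996
```

Run:
```python
from rig import *
from h import *
d=get_image("wrist"); cv2.imwrite("pics/w2.png",d["img"][:,:,::-1]); np.save("w2.npy",d,allow_pickle=True)
P,ok=cloud(d)
s=get_state();print(s["time"],s["eef_pos"],s["orientation"])
X,Y,Z=P[...,0],P[...,1],P[...,2]
for n,m in {"old":ok&(Z>.09)&(Z<.108)&(abs(X-.617)<.05)&(abs(Y-.066)<.05),"mid":ok&(Z>.072)&(Z<.09)&(abs(X-.601)<.04)&(abs(Y-.008)<.02)}.items():
    if m.sum()>5: print(n,m.sum(),np.median(P[m],0),cv2.minAreaRect(P[m][:,:2].astype(np.float32)))
print([(np.round(r["location"],4).tolist(),round(r["conf"],2)) for r in pinpoint("module_center",d)])
```

```text
8.95 [0.61478122 0.06622406 0.19816726] [[-2.61122315e-01 -9.65305711e-01 -1.46838043e-04]
 [-9.65305696e-01  2.61122340e-01 -1.90675372e-04]
 [ 2.22402718e-04  9.19540046e-05 -9.99999971e-01]]
old 1483 [0.6160934  0.06689924 0.10073103] ((0.6169968843460083, 0.07521456480026245), (0.031803447753190994, 0.045611243695020676), 75.67497253417969)
mid 1353 [0.60018132 0.01092627 0.08098422] ((0.6012977361679077, 0.014856189489364624), (0.025514477863907814, 0.045220524072647095), 74.95452117919922)
[([0.6109, 0.0671, 0.0483], 0.56)]
```

View pics/w2.png

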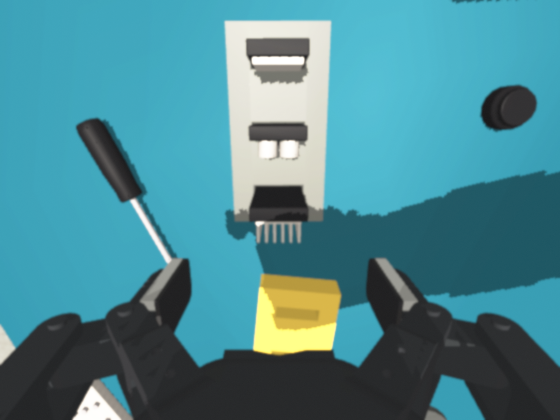

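The wrist view shows the finned module at (278,205), centred between the open jaws, with the capacitor and cover modules at (278,135) and (278,50). TCP is within 1 mm of the module axis. Descending and gripping.

Call:
apply_moves(targets="0 0 0.035 0 1;0 0 0.035 0 1;0 0 0.03 0 1;0 0 0.023 0 1;0 0 0 0 1;0 0 0 0 0;0 0 0 0 0;0 0 0 0 0", newtons=30)

```text
time: 9.67
eef_pos: [0.6163, 0.0656, 0.0775]
orientation: [[-0.261, -0.965, 0.003], [-0.965, 0.261, -0.0], [-0.001, -0.003, -1.0]]
contact_force: [-0.2, 0.2, -0.3]
finger_gap: 0.607
```

Call:
apply_moves(targets="0 0 0 0 0;0 0 0 0 0;0 0 0 0 0;0 0 0 0 0")

```text
time: 10.0
eef_pos: [0.6162, 0.0659, 0.0773]
orientation: [[-0.26, -0.966, 0.003], [-0.966, 0.26, -0.0], [-0.0, -0.003, -1.0]]
contact_force: [-0.5, -1.4, 7.9]
finger_gap: 0.539
```

Call:
apply_moves(targets="0 0 -0.005 0 0;0 0 -0.01 0 0;0 0 -0.01 0 0;0 0 -0.015 0 0;0 0 0 0 0")

```text
time: 10.42
eef_pos: [0.6165, 0.0661, 0.1189]
orientation: [[-0.26, -0.966, 0.004], [-0.966, 0.26, 0.0], [-0.001, -0.004, -1.0]]
contact_force: [0.4, -0.3, -1.3]
finger_gap: 0.535
```

Run:
```python
from rig import *
from h import *
d=get_image("scene"); cv2.imwrite("pics/s2.png",cv2.resize(d["img"][170:300,240:440,::-1],None,fx=3.5,fy=3.5)); np.save("s2.npy",d,allow_pickle=True)
d=get_image("wrist"); cv2.imwrite("pics/w3.png",d["img"][:,:,::-1]); np.save("w3.npy",d,allow_pickle=True)
s=get_state();print(s["time"],s["eef_pos"],s["contact_force"],s["finger_gap"])
```

```text
10.5167 [0.61538471 0.06610858 0.11623422] [-0.42817846  0.28514604 -2.37082191] 0.5389030802756357
```

View pics/s2.png

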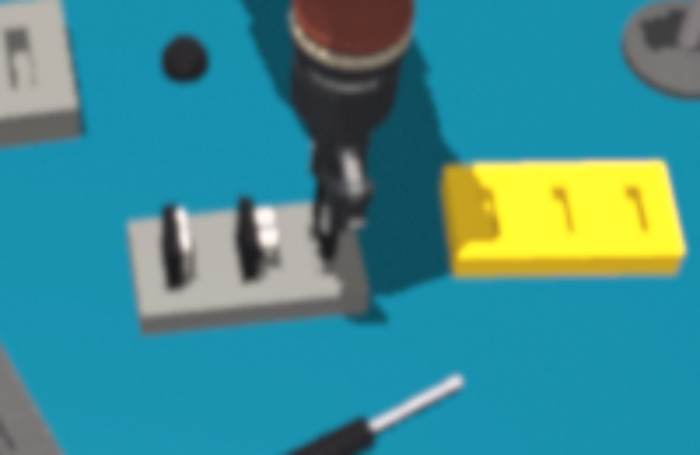

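View pics/w3.png

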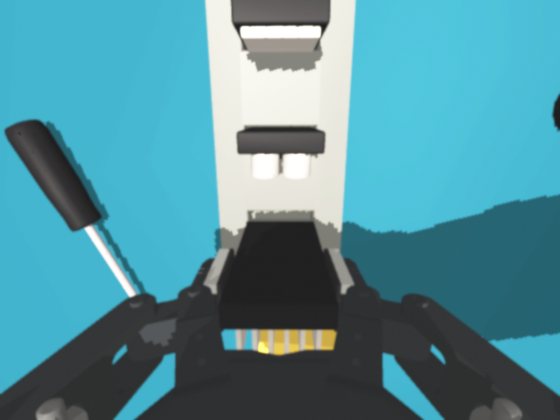

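Scene and wrist views confirm the module is out of its pocket and upright in the jaws, with its foot edge at (278,225) in the wrist view. The other two modules haven't moved. To lean it, I'll lower it just beyond the stand's +y end and drag its foot back against the fixed stand edge, so it pivots in a light grip.

Call:
apply_moves(targets="-0.02 0 0 0 0;-0.022 0 0 0 0;0 0 0.012 0 0;0 0 0.013 0 0;0.002 0 0 0 0;0.004 0 0 0 0;0.004 0 0 0 0;0 0 0 0 0", newtons=20)

```text
time: 11.18
eef_pos: [0.6226, 0.0969, 0.0905]
orientation: [[-0.26, -0.965, -0.001], [-0.965, 0.26, 0.002], [-0.002, 0.001, -1.0]]
contact_force: [-1.4, 4.1, -3.8]
finger_gap: 0.541
```

Call:
apply_moves(targets="0.003 0 0 0 0;0.003 0 0 0 0;0.003 0 0 0 0;0 0 0 0 0")

```text
time: 11.52
eef_pos: [0.6206, 0.0886, 0.0908]
orientation: [[-0.26, -0.966, -0.0], [-0.966, 0.26, 0.003], [-0.002, 0.001, -1.0]]
contact_force: [-0.7, 5.9, -3.2]
finger_gap: 0.533
```

Run:
```python
from rig import *
from h import *
d=get_image("wrist"); cv2.imwrite("pics/w4.png",d["img"][:,:,::-1]); np.save("w4.npy",d,allow_pickle=True)
s=get_state();print(s["time"],s["eef_pos"],s["contact_force"],s["finger_gap"])
```

```text
11.5667 [0.62060159 0.08862196 0.09083507] [-0.90471414  5.53669328 -2.2980467 ] 0.5321204885928116
```

View pics/w4.png

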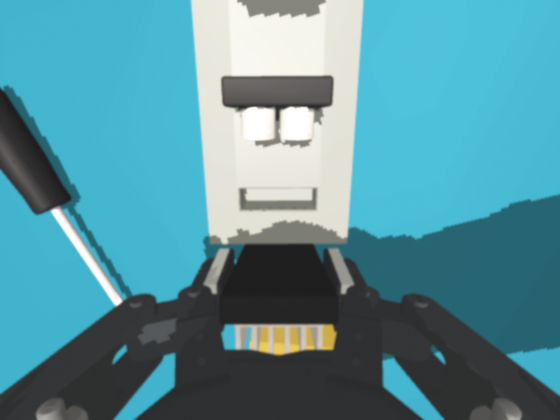

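It pivots at about 5.5 N: the back face has shortened, with its lower edge now at (278,245). Next, measure the tilt from wrist depth.

```bash
cat > tilt.py <<'E'
from h import *
def tilt(d,R,t,verbose=True):
    P,ok=cloud(d); Q=(P-t)@R   # tool frame
    m=ok&(abs(Q[...,1])<.018)&(Q[...,0]>-.06)&(Q[...,0]<.04)&(Q[...,2]>-.045)&(Q[...,2]<.09)
    q=Q[m]; I=d["img"][m].max(1)
    q=q[I<70]
    # ransac plane in x-z
    best=None;rng=np.random.default_rng(0)
    res=[]
    A=q[:,[0,2]]
    for i in range(400):
        a,b=A[rng.choice(len(A),2,False)]
        dv=b-a;L=np.hypot(*dv)
        if L<.02: continue
        n=np.array([dv[1],-dv[0]])/L
        if abs(n[0])<.7: continue
        k=abs((A-a)@n)<.0012
        if best is None or k.sum()>best.sum(): best=k
    B=A[best];c=B.mean(0);u,s,v=np.linalg.svd(B-c,full_matrices=False)
    dv=v[0]*np.sign(v[0][1])  # pointing tool z (down)
    ang=np.degrees(np.arctan2(-dv[0],dv[1]))
    s_=(B-c)@dv
    print("tilt",ang,"n",best.sum(),len(A),"ends tool xz",c+dv*np.percentile(s_,1),c+dv*np.percentile(s_,99),"rms",s[1]/np.sqrt(len(B)))
    return ang
E
python3 - <<'E'
from tilt import *
R3=np.array([[-0.26,-0.9656,0.004],[-0.9656,0.26,0],[-.001,-.004,-1]])
for f,t,R in [("w3",[0.61538471,0.06610858,0.11623422],R3),("w4",[0.6206,0.0886,0.0908],np.array([[-0.26,-0.966,0],[-0.966,0.26,.003],[-.002,.001,-1]]))]:
    tilt(np.load(f+".npy",allow_pickle=True).item(),R,np.array(t))
E
```

```text
tilt -0.3783231928424225 n 6522 8449 ends tool xz [ 0.00542566 -0.02598095] [0.00601593 0.06341142] rms 0.0003852136158816474
tilt 9.752889202381203 n 4349 6444 ends tool xz [ 0.00820808 -0.02328069] [-0.0055705   0.05688171] rms 0.0004114482607684828
```

Call:
apply_moves(targets="0.003 0 0 0 0;0.003 0 0 0 0;0.003 0 0 0 0;0.0015 0 0 0 0;0 0 0 0 0")

```text
time: 11.98
eef_pos: [0.6184, 0.0785, 0.0911]
orientation: [[-0.26, -0.966, 0.001], [-0.966, 0.26, 0.002], [-0.003, -0.0, -1.0]]
contact_force: [0.5, 6.0, -2.5]
finger_gap: 0.535
```

Run:
```python
from rig import *
from tilt import *
d=get_image("wrist"); cv2.imwrite("pics/w5.png",d["img"][:,:,::-1])
s=get_state();print(s["time"],s["eef_pos"],s["contact_force"],s["finger_gap"])
tilt(d,s["orientation"],s["eef_pos"])
```

```text
12.0333 [0.61841016 0.07856752 0.09109453] [-0.14789831  5.75018067 -2.24183855] 0.5344066704624988
tilt 17.578644976974555 n 2860 5097 ends tool xz [ 0.0099229  -0.02176385] [-0.01462786  0.05573016] rms 0.00046938121800653074
```

Call:
apply_moves(targets="0.002 0 0 0 0;0.0012 0 0 0 0;0 0 0 0 0;-0.004 0 0 0 0;-0.006 0 -0.005 0 0;0 0 -0.02 0 0;0 0 -0.02 0 0;0 0 0 0 0")

```text
time: 12.7
eef_pos: [0.6224, 0.0847, 0.1399]
orientation: [[-0.26, -0.966, 0.006], [-0.966, 0.26, -0.0], [-0.001, -0.006, -1.0]]
contact_force: [1.6, -0.5, -1.0]
finger_gap: 0.533
```

Run:
```python
from rig import *
from tilt import *
d=get_image("wrist"); cv2.imwrite("pics/w6.png",d["img"][:,:,::-1]); np.save("w6.npy",d,allow_pickle=True)
s=get_state();print(s["time"],s["eef_pos"],s["contact_force"],s["finger_gap"])
tilt(d,s["orientation"],s["eef_pos"])
```

```text
12.75 [0.62172679 0.08466934 0.13804396] [ 0.87241208  0.13373667 -1.8939992 ] 0.5317139391591162
tilt 19.55652333225617 n 2582 4861 ends tool xz [ 0.01004862 -0.0232205 ] [-0.01975598  0.06068194] rms 0.0004915759442542293
```

View pics/w6.png

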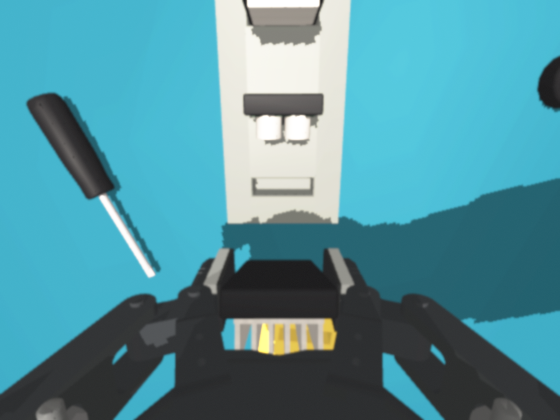

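Tilt is 19.6° measured (19.9° relative to the upright baseline), and the module hangs free. Now I'll firm the grip and refine the lens position and yaw with repeated pictures.

Call:
apply_moves(targets="0 0 0 0 0;0 0 0 0 0;0 0 -0.03 0 0;0 0 -0.03 0 0;0 0 0 0 0", newtons=60)

```text
time: 13.17
eef_pos: [0.6221, 0.0847, 0.1998]
orientation: [[-0.26, -0.966, 0.006], [-0.966, 0.26, -0.0], [-0.002, -0.006, -1.0]]
contact_force: [1.2, 0.2, -0.5]
finger_gap: 0.527
```

```bash
python3 - <<'E'
from rig import *
from tilt import *
d=get_image("wrist"); s=get_state();print(s["time"],s["eef_pos"],s["finger_gap"])
tilt(d,s["orientation"],s["eef_pos"])
L=[];C=[]
for k in range(4):
    for c in ["scene","top"]:
        d=get_image(c)
        if k==0: np.save(c+"3.npy",d,allow_pickle=True)
        l=pinpoint("lens",d);a=pinpoint("camera",d)
        print(c,[np.round(r["location"],4).tolist()+[round(r["conf"],2)] for r in l[:1]],[np.round(r["location"],4).tolist() for r in a[:1]])
print(get_state()["time"])
E
python3 - <<'E'
import sys; sys.path.insert(0,'.')
from h import *
from scipy.optimize import least_squares
# head fit: box 75x50x50 + tube; only yaw via level direction: use head points top face edges
for c in ["scene","top"]:
    d=np.load(f"{c}3.npy",allow_pickle=True).item(); P,ok=cloud(d)
    X,Y,Z=P[...,0],P[...,1],P[...,2]
    m=ok&(X>.47)&(X<.6)&(Y>.36)&(Y<.52)&(Z>.20)&(Z<.33)
    p=P[m]; I=d["img"][m].astype(int)
    dark=I.max(1)<60
    print(c,len(p),dark.sum(),"tube",np.median(p[dark],0),"head",np.median(p[~dark],0))
    # dist to box model
    def res(q):
        lx,ly,lz,yaw=q
        h=np.array([np.cos(yaw),np.sin(yaw),0]);a=np.radians(20)
        x=np.cos(a)*h-np.array([0,0,np.sin(a)]);z=np.sin(a)*h+np.array([0,0,np.cos(a)]);y=np.cross(z,x)
        w=(p-[lx,ly,lz])@np.stack([x,y,z],1)
        # box sdf: x in[-.105,-.03]
        b=np.abs(w-[-.0675,0,0])-[.0375,.025,.025]
        sb=np.linalg.norm(np.maximum(b,0),axis=1)+np.minimum(b.max(1),0)
        r=np.hypot(w[:,1],w[:,2]);t=np.stack([np.abs(w[:,0]+.015)-.015,r-.019],1)
        st=np.linalg.norm(np.maximum(t,0),axis=1)+np.minimum(t.max(1),0)
        return np.minimum(sb,st)
    f=least_squares(res,[.511,.399,.24,np.radians(255.5)],loss="soft_l1",f_scale=.002)
    print(f.x[:3],np.degrees(f.x[3]),"med res",np.median(abs(f.fun)))
E
```

```text
13.2167 [0.62138741 0.08465518 0.1974475 ] 0.5277161764809843
tilt 19.550433267401775 n 2558 4823 ends tool xz [ 0.01007903 -0.0237127 ] [-0.01949634  0.05957252] rms 0.0004844788527715401
scene [[0.5124, 0.401, 0.2372, 0.83]] [[0.5087, 0.4015, 0.0026]]
top [[0.6627, -0.2878, -0.0018, 0.39]] [[0.5053, 0.3993, -0.002]]
scene [[0.5142, 0.4006, 0.2364, 0.6]] [[0.5068, 0.3984, -0.0013]]
top [[0.5109, 0.3993, 0.2404, 0.61]] [[0.5091, 0.3957, -0.0034]]
scene [[0.5139, 0.4, 0.238, 0.91]] [[0.5096, 0.3978, 0.0008]]
top [] [[0.5084, 0.393, -0.001]]
scene [[0.5153, 0.4007, 0.2345, 0.86]] [[0.5983, 0.0073, -0.0015]]
top [[0.5104, 0.3978, 0.2416, 0.93]] [[0.5069, 0.3946, 0.0009]]
14.4167
scene 945 86 tube [0.52965327 0.4042996  0.25464081] head [0.53961603 0.44610356 0.27582688]
[0.51189898 0.39606719 0.23917473] 255.36099097818732 med res 0.0014037325884720883
top 658 148 tube [0.51117927 0.40524147 0.25974311] head [0.52319606 0.45048691 0.28586799]
[0.50992448 0.39607861 0.24005331] 255.81776359810434 med res 0.0018060134130821418
```

Lens estimates agree: about (0.511, 0.3975, 0.240), yaw 255.55°. That puts the module centre at (0.483, 0.288, 0.199). Moving there, stopping a bit short and slowing down.

Call:
apply_moves(targets="-0.007 0.009 -0.002 -0.6 0;-0.014 0.018 -0.002 0 0;-0.016 0.02 -0.002 0 0;-0.016 0.02 -0.002 0 0;-0.016 0.02 -0.003 0 0;-0.016 0.02 -0.003 0 0;-0.016 0.02 -0.003 0 0;-0.016 0.02 -0.002 0 0")

```text
time: 15.08
eef_pos: [0.5056, 0.2361, 0.2148]
orientation: [[-0.249, -0.968, 0.0], [-0.968, 0.249, 0.0], [-0.0, -0.0, -1.0]]
contact_force: [1.1, 0.3, -1.0]
finger_gap: 0.53
```

Call:
apply_moves(targets="-0.014 0.018 -0.002 0 0;-0.01 0.012 0 0 0;-0.006 0.006 0 0 0;-0.003 0.002 0 0 0;0 0 0 0 0;0 0 0 0 0;0 0 0 0 0")

```text
time: 15.67
eef_pos: [0.4789, 0.2756, 0.2162]
orientation: [[-0.251, -0.968, 0.0], [-0.968, 0.251, -0.0], [0.0, -0.0, -1.0]]
contact_force: [-0.3, 0.1, -1.4]
finger_gap: 0.532
```

```bash
cat > chk.py <<'E'
from rig import *
from tilt import *
import sys
k=sys.argv[1]
d=get_image("wrist"); cv2.imwrite(f"pics/wf{k}.png",d["img"][:,:,::-1])
S=[get_state()]
a=[]
for c in ["scene","top","scene","top"]:
    e=get_image(c); S.append(get_state())
    a.append((c,[np.round(r["location"],4).tolist()+[round(r["conf"],2)] for r in pinpoint("module_center",e)[:2]]));S.append(get_state())
    np.save(f"{c}f{k}.npy",e,allow_pickle=True)
    cv2.imwrite(f"pics/{c}f{k}.png",cv2.resize(e["img"][(80,150)[c=="top"]:(240,300)[c=="top"],(330,60)[c=="top"]:(530,260)[c=="top"],::-1],None,fx=3.5,fy=3.5))
t=np.mean([s["eef_pos"] for s in S],0);R=S[0]["orientation"]
print(S[-1]["time"],"tcp",t,np.std([s["eef_pos"] for s in S],0),"yaw",np.degrees(np.arctan2(R[1,0],R[0,0])),R[:,2],S[-1]["contact_force"])
tilt(d,R,t)
print("centre kin",t+R@[-.0119,0,.0205]); print(*a,sep="\n")
E
python3 chk.py 1
```

```text
16.1167 tcp [0.47866868 0.27582116 0.21623242] [1.51928988e-04 2.10561169e-04 4.37474788e-05] yaw -104.54403101274514 [-3.18007371e-05 -2.19841638e-04 -9.99999975e-01] [-0.5880414   0.21768399 -1.96465901]
tilt 19.544907239201493 n 2596 4864 ends tool xz [ 0.01047236 -0.02134497] [-0.01955207  0.06323065] rms 0.0004879524410439559
centre kin [0.48165641 0.28733532 0.1957298 ]
('scene', [])
('top', [])
('scene', [[0.4838, 0.2889, 0.1963, 0.66], [0.7652, 0.0373, -0.001, 0.44]])
('top', [])
```

View pics/scenef1.png

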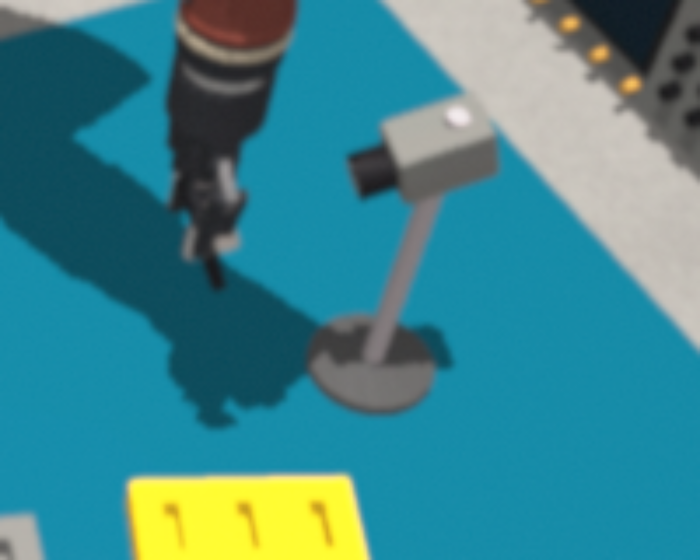

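View pics/wf1.png

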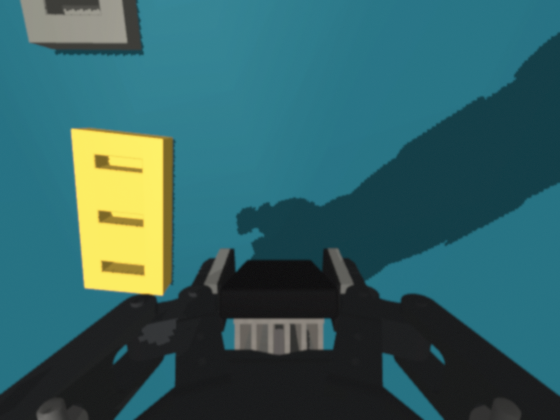

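The views show the module leaned back in front of the lens: its foot is at (215,285) in the scene crop, and the fins face the tube at (365,170). Tilt is still 19.5°. The centre is about 3 mm low, so I'll correct that and check by overlaying the ideal outline.

Call:
apply_moves(targets="-0.001 -0.001 -0.003 0 0;0 0 0 0 0;0 0 0 0 0;0 0 0 0 0;0 0 0 0 0;0 0 0 0 0")

```text
time: 16.62
eef_pos: [0.4795, 0.277, 0.2193]
orientation: [[-0.25, -0.968, -0.0], [-0.968, 0.25, -0.0], [0.0, 0.0, -1.0]]
contact_force: [1.0, -0.2, -1.4]
finger_gap: 0.53
```

```bash
python3 chk.py 2
python3 - <<'E'
from h import *
L=np.array([.511,.3975,.24]);yaw=np.radians(255.55);a=np.radians(20)
h=np.array([np.cos(yaw),np.sin(yaw),0]);x=np.cos(a)*h-[0,0,np.sin(a)];z=np.sin(a)*h+[0,0,np.cos(a)]
C=L+.12*x; mx=-x;my=np.cross(z,mx)
print("target",C)
for c,(x0,y0,w,hh) in {"scene":(360,100,100,90),"top":(80,180,120,90)}.items():
    d=np.load(f"{c}f2.npy",allow_pickle=True).item()
    f=210/np.tan(np.radians(d["vfov"]/2))
    def pr(p):
        q=(np.asarray(p)-d["eye"])@d["attitude"]; return np.array([d["cx"]+f*q[0]/-q[2],d["cy"]-f*q[1]/-q[2]])
    S=7
    im=cv2.resize(d["img"][y0:y0+hh,x0:x0+w,::-1],None,fx=S,fy=S,interpolation=cv2.INTER_CUBIC)
    im=np.clip(im.astype(int)*1.6+15,0,255).astype(np.uint8)
    T=lambda p:tuple(int(v) for v in (pr(p)+.5-[x0,y0])*S)
    v=[C+sx*.006*mx+sy*.023*my+sz*.0475*z for sx in(-1,1) for sy in(-1,1) for sz in(-1,1)]
    for i in range(8):
        for j in range(i+1,8):
            if bin(i^j).count("1")==1: cv2.line(im,T(v[i]),T(v[j]),(0,0,255),1)
    cv2.line(im,T(L),T(C),(0,255,255),1)
    cv2.imwrite(f"pics/ov_{c}.png",im)
    # scene depth: points of module below the gripper
    P,ok=cloud(d); Q=(P-C)@np.stack([mx,my,z],1)
    m=ok&(abs(Q[...,1])<.022)&(Q[...,0]>-.03)&(Q[...,0]<.04)&(Q[...,2]>-.065)&(Q[...,2]<-.012)
    q=Q[m]; print(c,m.sum(),np.round(np.percentile(q,[2,50,98],axis=0),4).tolist() if len(q) else 0)
    b=q[(q[:,0]<.003)]
    if len(b)>20:
        A=np.c_[b[:,1:],np.ones(len(b))];s=np.linalg.lstsq(A,b[:,0],rcond=None)[0];print("back face slopes y,z deg",np.degrees(np.arctan(s[:2])),"offset at centre",s[2],len(b))
E
```

```text
17.0667 tcp [0.479563   0.27696815 0.21926948] [2.53113100e-05 1.49640399e-05 1.53469265e-05] yaw -104.47601789480406 [-1.42213734e-04 -4.17458625e-05 -9.99999989e-01] [-0.41694446 -0.20397037 -1.88520937]
tilt 19.518924944626495 n 2602 4871 ends tool xz [ 0.01028786 -0.02140394] [-0.01970332  0.06319973] rms 0.0005042219869051539
centre kin [0.48253478 0.2884895  0.19876857]
('scene', [[0.486, 0.2877, 0.197, 0.43]])
('top', [[0.6025, 0.0101, -0.0013, 0.16]])
('scene', [[0.482, 0.2876, 0.1995, 0.65]])
('top', [])
target [0.48286165 0.28830406 0.19895758]
scene 9 [[-0.0066, -0.0219, -0.0458], [0.0008, -0.0207, -0.0205], [0.0184, -0.0124, -0.0128]]
top 0 0
```

View pics/ov_scene.png

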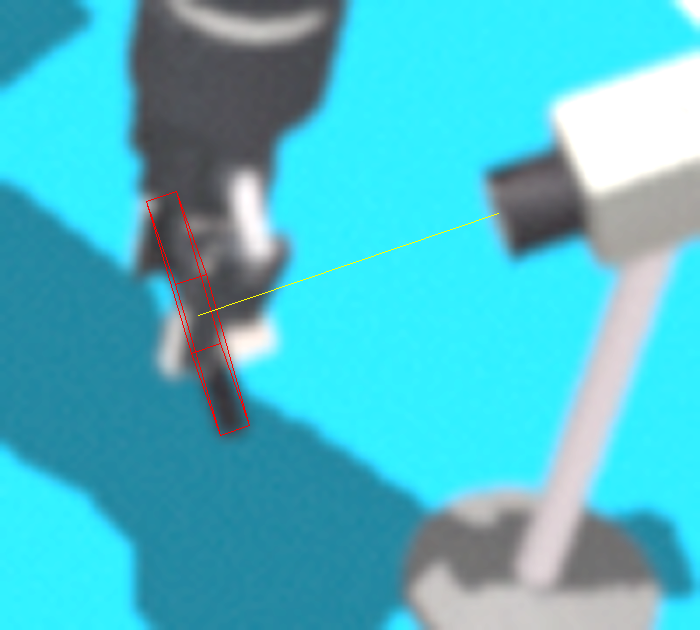

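View pics/ov_top.png

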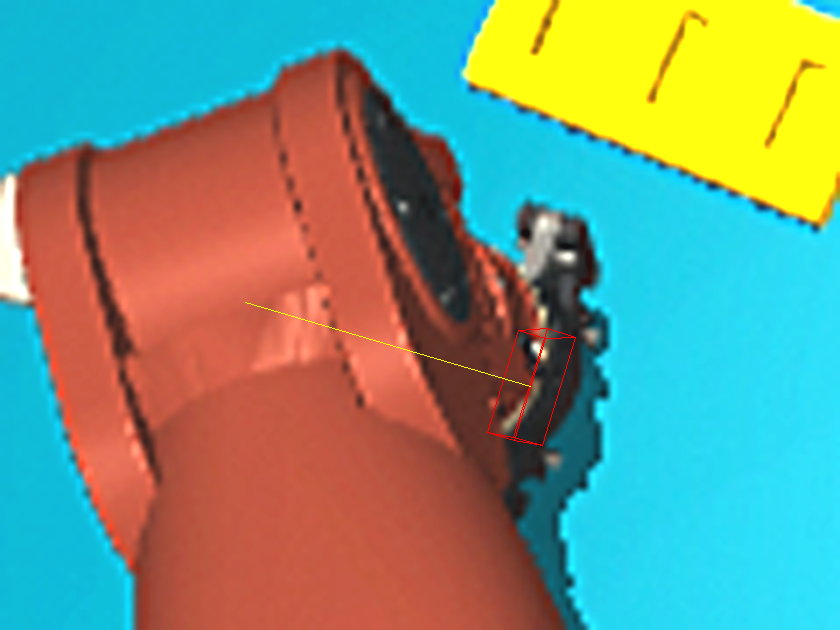

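The overlay agrees: the ideal outline's foot lies on the visible foot at (235,430), and the line of sight runs from the lens to the module centre. In the scene view the arm and camera are clearly separate. Handing in.

Run:
```python
from rig import *
s=get_state();print(s["time"],s["eef_pos"],s["finger_gap"])
print(job_done())
```

```text
17.0667 [0.4795632  0.27698889 0.21927922] 0.5285103405722282
the job is handed in; nothing more can be done
None
```

The job is handed in at 17.1 s, with the module still held in front of the lens at a 60 N grip.

**What I did**
- **Tray:** I pushed it in until it met its firm stop. Force rose to about 24 N with no more travel, and a later top picture put the panel at 0.572 m against 0.573 m expected.
- **Lean:** the moves can't tilt the tool, so I leaned the module in the grip. I gripped it at 20 N and dragged its foot against the outer end of the fixed stand until it pivoted.

**Last checks**
- **Tilt:** the wrist depth camera read 19.5°. The same measurement read -0.4° when the module was upright, so the lean is about 19.9° against the 20° asked.
- **Position:** the arm's own readings put the module's centre at (0.4825, 0.2885, 0.1988) m, against a target of (0.4829, 0.2883, 0.1990). The target itself is only as good as my lens estimate, about 2–3 mm.
- **Overlay:** the ideal outline drawn on the scene picture matched the module.
- **Clearance:** the arm and the camera were clearly apart in the scene picture.

**Disagreements and gaps**
- The network's two last fixes on the module centre from the scene camera differed from the target by about 1 mm and 4 mm.
- The top camera's view of the module was blocked by the arm, so it gave no usable check.
- I last looked closely at the other two modules, the screwdriver and the knob just after lifting the old one. They were in place then, but I did not measure them again before handing in.

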